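Back off the coffee grinder's collar by two full turns

ROBOT

A 7-joint arm with a two-finger parallel gripper is mounted at the origin on the work surface. World frame = base frame: x ahead of the robot, y to its left, z up, the work surface at z = 0. Lengths are in m, angles in rad, forces in N, time in s.
With the tool pointing down it reaches from about 0.35 to 0.9 m from the base axis. Payload 8.1 kg.
Tool frame: the origin (TCP) lies on the centre line of the jaws, within the pads' length; the fingertips stand arm.tips_ahead ahead of it and the grasp point (between the pads) lies 8 mm behind it (arm.tips_ahead is the distance from the TCP to the fingertips, in m); z points along the fingers, y is the direction in which the jaws open and shut (so a half turn about z gives the same grasp; the last joint's range is limited). The gripper opens to 92 mm and grips with 3 to 60 N. Pads are 19 mm wide; open, the fingers measure 130 mm over their backs; the gripper's body (75 mm by 190 mm) begins 47 mm behind the grasp point.
Start: joints at [-1.392, 0.434, 0.025, 1.573, -0.012, 1.134, -0.075], TCP at [0.174, 0.6, 0.238] pointing down, gripper open.
Joint ranges: [-2.62, 2.62], [-0.44, 2.09], [-1.27, 1.32], [0.08, 2.57], [-1.32, 4.46], [0.12, 2], [-2.74, 2.74]. Speed limits (rad/s): [2.22, 2.22, 3.01, 3.01, 3.14, 3.14, 3.14].

INTERFACE

Orientations are given as a rotation vector (axis times angle).
In Python, from cell import arm gives the robot as it stands. The module is installed in compiled form; this text tells all that it offers.
- The arm moves only by the tool jog_arm, never from a script. Its argument "moves" is a list of rows, each an object with "twist": the turn, a rotation vector about the tool's x, y, z in units of 10 degrees (1.0 is 10 degrees), a list of three; "xyz": the shift along the tool's x, y, z in units of 60 mm (1.0 is 60 mm), a list of three; "grip": the closure, from -1 (fully open) to 1 (shut). A call has 1 to 5 rows; each row is the pose to reach, as a shift and turn from the pose commanded when the call began, along the tool's axes at that moment; what a row does not reach only later rows make up. A row lasts 1/8 s, in which the tool goes at most 62.5 mm and 10.7 degrees, less where a joint would pass 70% of its speed; a pose out of reach is approached as far as the arm can. A call with a gripper value outside its range is refused whole. The fingers move at their own pace and stop on an object; "force" is the grip in N (left out, the last holds). Time passes only in rows, so rows that repeat a pose let the fingers close. It gives the time, the measured TCP pose, the force and the opening at its end, in the units of the state.
- arm.observe(): the state, without advancing time (a new reading comes with each control period).
- arm.get_image(name): name is "scene" or "side" or "wrist"; returns the picture (400x640x3 uint8, blue, green, red); there is no depth.
- arm.camera_params(name): a dict with "mtx" (3x3 intrinsics, pixels), "T" (4x4, takes a point from camera to world coordinates); the wrist camera has in their place "T_tool_cam" (4x4, takes a point from camera to tool coordinates, whose origin is the TCP and whose axes are the flange's). Camera axes: x right, y down, z forward; pixel columns grow to the right and rows downward; lengths in m; the calibration is good to about 2 mm. A picture is of the moment at which its call begins: read the wrist's pose just before it. camera_params takes no time and is no camera call.
- arm.sign_off(): hands the job in, once; it reports no verdict.
The state is a dict: "clock": time; "joints": joint angles; "dq": joint speeds; "joint_efforts": joint torques, N m; "position": TCP position; "ee_rot": TCP orientation; "force": force on the tool from outside, world axes, zero at the start; "ft_torque": the same for the moment, N m; "width": opening from 0.0 (shut) to 1.0 (fully open).
Only numpy, scipy, OpenCV 4.12 (cv2) and the standard library are available. Lean on these libraries where they do the work, as an engineer would, in place of code of your own. Each camera call takes 0.05 s, during which the arm holds its last target. There are 200 camera calls.

TASK

The hopper is off and the coffee grinder is to be opened up for cleaning: unscrew its black knurled adjusting collar by exactly two full turns, anticlockwise seen from above, rolling it round with a fingertip against the rim and counting the turns, so that its yellow mark finishes where it is now and the old grind can be found again. Only touch it from the outside: do not straddle or grip it, and do not bear hard on it; leave everything else standing where it is, and take the hand away at the end.

Things in the scene. Friction and masses are not known exactly. Their poses are not given: they have to be found in the camera images.
- collar (a joint): turning angle (rad) of the grinder's black knurled adjusting collar: 0 as it stands at the start, growing as it is unscrewed (anticlockwise seen from above), 6.283 per full turn. It can go nearly 4 turns loose and 0.4 turn tight; it neither springs back nor coasts, and takes about 0.08 N m (under 2 N along the rim)
- collar_centre (a point): point on the collar's upright axis, level with its top face. Collar: black ring, 96 mm across over 36 upright ridges 1.8 mm proud, 26 mm tall, all of it below this point; climbs 2 mm per turn. A non-turning aluminium throat, 60 mm across, stands 6 mm (its shaft end 13 mm) above the top face. Around the rim is free air down to the housing 56 mm below this point
- collar_mark (a point): yellow painted mark on the collar's top face, at 39.5 mm from its axis, a bar 14.5 x 10 mm continued down the rim; it goes round with the collar
- collar_seat: the fixed thread that carries the collar; origin on the collar's axis, at the height of the collar's underside as it starts (200 mm above the counter); it never moves during the work and its own axes mean nothing to the job
- grinder: red coffee grinder, fixed to the counter: origin on the counter under the collar's axis, spout, fork and catch tray towards its own -x (tray to 155 mm from the axis), red housing 142 mm long (57 mm to -x and 85 mm to +x of the axis) by 112 mm wide, 164 mm tall, shoulder and 86 mm round neck above it to 198 mm, then the collar
- dosing_cup: steel dosing cup, 56 mm wide, 46 mm tall, standing on the grinder's catch tray under the spout; origin at the centre of its underside
- hopper: the grinder's clear bean hopper, lifted off and standing upside down on its black lid, 112 mm wide, 126 mm tall with the 56 mm neck up; origin at the centre of its underside
- tamper: steel tamper standing on its 58 mm base, 94 mm tall; origin at the centre of its underside
- mug: white mug, 80 mm wide, 92 mm tall, handle at its own +y; origin at the centre of its underside
- jam_jar: amber jar with a red cap, 68 mm wide, 95 mm tall; origin at the centre of its underside
- portafilter: portafilter lying on the counter, 70 mm steel basket (origin at the centre of its underside), black handle reaching 169 mm towards its own -x, 30 mm tall
- brush: cleaning brush lying along its own x, 170 mm long
- bowl: red mixing bowl, 200 mm wide, 85 mm tall; origin at the centre of its underside

How it is judged:
By the outcome, as a careful person would: the job done as asked, in the order asked, and still so for the second after the job is handed in, with the robot touching nothing.
It also fails if it takes over 67 s, if anything falls off the work surface, if the arm or the gripper's body presses on something with over 40 N, if the wrist force passes 120 N, or if a joint passes its speed limit or range.

## Working session

There is one attempt and no reset: what is moved stays moved. The work goes in short steps, Python scripts to look and compute and a tool call to move; the robot and the scene stay as the last step left them, time stands still between calls to the robot, and variables do not carry over. Pictures are saved under pics/ and viewed, about 8 in all and at most 12, crops included, and the job is handed in when it is done.

Besides the shell and the picture viewer there is one more tool, called after "Call:" as name(argument=value, ...) on one line, values as JSON. jog_arm: Moves the arm, as the interface text tells. Its arguments: {"type":"object","properties":{"moves":{"type":"array","items":{"type":"object","properties":{"twist":{"type":"array","items":{"type":"number"}},"xyz":{"type":"array","items":{"type":"number"}},"grip":{"type":"number"}}}},"force":{"type":"number"}},"required":["moves"]}

```bash
mkdir -p pics; python3 - <<'E'
from cell import arm
import cv2,numpy as np
s=arm.observe();print(s, arm.tips_ahead)
a=arm.get_image("scene");b=arm.get_image("side")
cv2.imwrite("pics/scene.png",a);cv2.imwrite("pics/side.png",b)
for n in("scene","side"):
    p=arm.camera_params(n);print(n,p["mtx"].round(1).tolist(),p["T"].round(4).tolist())
print(arm.camera_params("wrist"))
E
```

```text
{'clock': 0.0, 'joints': array([-1.39157669,  0.43519039,  0.02497674,  1.57412653, -0.01158918,
        1.13400729, -0.07512286]), 'dq': array([ 5.62317495e-04, -1.17903565e-04, -1.64224010e-05,  4.06071875e-04,
        1.34748065e-03,  9.60856418e-04,  3.15467796e-04]), 'joint_efforts': array([-8.35196133e-04, -6.67855811e+01,  9.84815732e-01, -3.14465833e+01,
       -6.05247100e-02,  4.29160742e-02,  1.73145072e-04]), 'position': array([0.17373292, 0.59983385, 0.23695388]), 'ee_rot': array([-4.41350732e-01, -3.11036575e+00,  2.49002611e-03]), 'force': array([ 0.556063  , -0.30530989, -0.16603622]), 'ft_torque': array([-0.0099177 , -0.077458  , -0.00267717]), 'width': 0.9998250852433352} 0.011
scene [[500.7, 0.0, 317.6], [0.0, 500.7, 192.3], [0.0, 0.0, 1.0]] [[-0.8531, 0.3391, -0.3965, 1.2349], [0.5215, 0.5771, -0.6285, 1.0891], [0.0157, -0.7429, -0.6692, 1.3189], [0.0, 0.0, 0.0, 1.0]]
side [[461.3, 0.0, 320.5], [0.0, 461.3, 194.5], [0.0, 0.0, 1.0]] [[0.9705, -0.1311, 0.2024, 0.2307], [-0.2409, -0.5646, 0.7894, -1.3026], [0.0108, -0.8149, -0.5795, 1.1243], [0.0, 0.0, 0.0, 1.0]]
{'mtx': array([[325.82513628,   0.        , 325.85702894],
       [  0.        , 325.82513628, 200.02212904],
       [  0.        ,   0.        ,   1.        ]]), 'T_tool_cam': array([[-2.90998394e-04, -9.57135262e-01, -2.89641168e-01,
         7.91157460e-02],
       [ 9.99999276e-01, -6.16828605e-04,  1.03365909e-03,
        -1.05059750e-04],
       [-1.16801052e-03, -2.89640657e-01,  9.57134748e-01,
        -1.46160966e-01],
       [ 0.00000000e+00,  0.00000000e+00,  0.00000000e+00,
         1.00000000e+00]])}
```

View pics/scene.png

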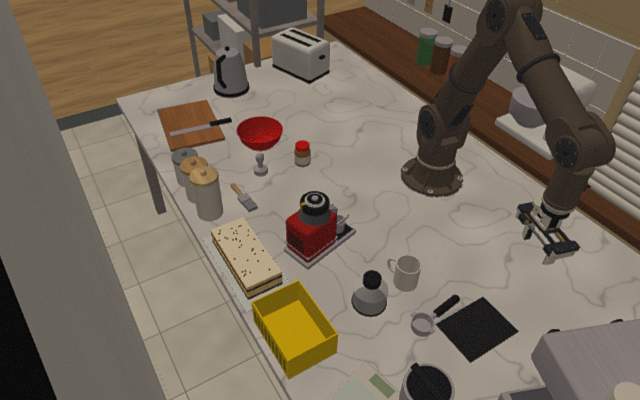

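View pics/side.png

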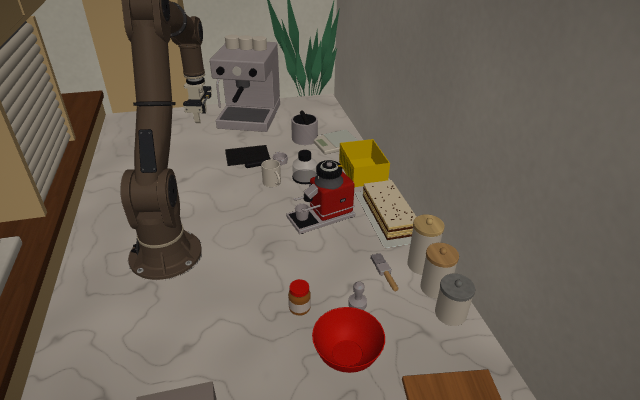

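The scene view has the collar at about (314,203) and the side view at about (328,172). The grinder is upright and the area around it is clear. Next I'll zoom in on both.

```bash
python3 - <<'E'
import cv2,numpy as np
a=cv2.imread("pics/scene.png")[180:270,270:370];b=cv2.imread("pics/side.png")[145:235,280:380]
f=lambda i:cv2.resize(i,None,fx=4,fy=4,interpolation=cv2.INTER_CUBIC)
cv2.imwrite("pics/c1.png",np.hstack([f(a),f(b)]))
E
```

```text
(no output)
```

View pics/c1.png

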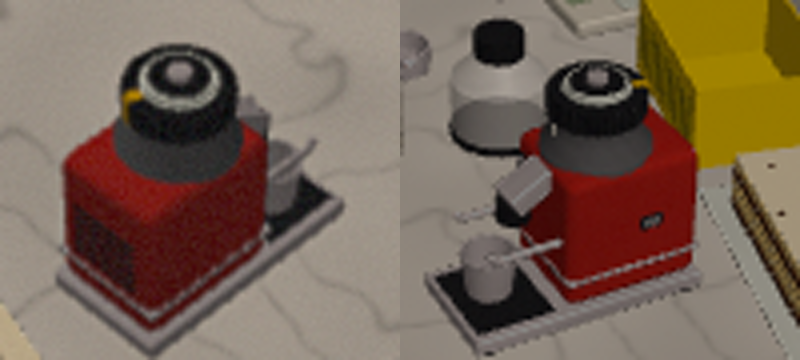

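Both crops show the collar clearly. The shaft end is at scene (315,197.5) and side (329.2,164.2). The yellow mark is at scene (303,205) and side (340,166).

```bash
cat > h.py <<'E'
from cell import arm
import cv2,numpy as np
from scipy.spatial.transform import Rotation as R
def ray(n,u,v,st=None):
    p=arm.camera_params(n)
    if n=="wrist":
        T=np.eye(4);T[:3,:3]=R.from_rotvec(st["ee_rot"]).as_matrix();T[:3,3]=st["position"];T=T@p["T_tool_cam"]
    else:T=p["T"]
    d=T[:3,:3]@np.linalg.solve(p["mtx"],[u,v,1]);return T[:3,3],d
def onz(n,u,v,z,st=None):
    o,d=ray(n,u,v,st);return o+d*(z-o[2])/d[2]
def tool(target,st):
    M=R.from_rotvec(st["ee_rot"]).as_matrix();return M.T@(np.array(target)-st["position"])/.06
E
python3 - <<'E'
from h import *
print(onz("scene",315,197.5,.239),onz("side",329.2,164.2,.239))
print(onz("scene",303,205,.226),onz("side",340.2,166.2,.226))
s=arm.observe();print(R.from_rotvec(s["ee_rot"]).as_matrix().round(3))
E
```

```text
[0.61495543 0.09185421 0.239     ] [0.61680702 0.08136314 0.239     ]
[0.65849203 0.09059269 0.226     ] [0.65837605 0.07908418 0.226     ]
[[-0.961  0.278 -0.   ]
 [ 0.278  0.961 -0.001]
 [-0.    -0.001 -1.   ]]
```

Call:
jog_arm(moves=[{"xyz": [-0.5,-0.3,-1],"grip": 1},{"xyz": [-1.2,-0.7,-1.7],"grip": 1},{"xyz": [-2.1,-1.2,-1.7],"grip": 1},{"xyz": [-3,-1.7,-1.7],"grip": 1},{"xyz": [-3.8,-2.2,-1.7],"grip": 1}], force=20)

```text
invalid input at $.moves[0]: expected keys twist, xyz, grip
```

Call:
jog_arm(moves=[{"xyz": [-0.8,-0.45,0],"grip": 1},{"xyz": [-1.6,-0.9,0],"grip": 1},{"xyz": [-2.4,-1.4,0],"grip": 1},{"xyz": [-3.2,-1.8,0],"grip": 1},{"xyz": [-4,-2.3,0],"grip": 1}])

```text
invalid input at $.moves[0]: expected keys twist, xyz, grip
```

Call:
jog_arm(moves=[{"xyz": [-0.8,-0.45,0],"grip": 1},{"xyz": [-1.6,-0.9,0],"grip": 1},{"xyz": [-2.4,-1.4,0],"grip": 1},{"xyz": [-2.95,-1.65,0],"grip": 1},{"xyz": [-2.95,-1.65,0],"grip": 1}])

```text
invalid input at $.moves[0]: expected keys twist, xyz, grip
```

```bash
python3 - <<'E'
from h import *
s=arm.observe();print(s);cv2.imwrite("pics/w1.png",arm.get_image("wrist"))
E
```

```text
{'clock': 0.1, 'joints': array([-1.39161264,  0.43518   ,  0.02498031,  1.57396684, -0.01158642,
        1.13402162, -0.07509218]), 'dq': array([ 0.00131433, -0.00055397, -0.00106549, -0.00301232, -0.00079822,
        0.00049184, -0.00097645]), 'joint_efforts': array([ 2.43936673e-03, -6.69118094e+01,  9.87521075e-01, -3.15142322e+01,
       -6.06045267e-02,  3.75928392e-02,  9.45715306e-05]), 'position': array([0.17372993, 0.59991952, 0.23702214]), 'ee_rot': array([-4.41249590e-01, -3.11039360e+00,  2.24617548e-03]), 'force': array([ 0.07994242, -0.47399509,  0.39468804]), 'ft_torque': array([ 0.00708852, -0.01903359,  0.00054987]), 'width': 1.0020687391356204}
```

View pics/w1.png

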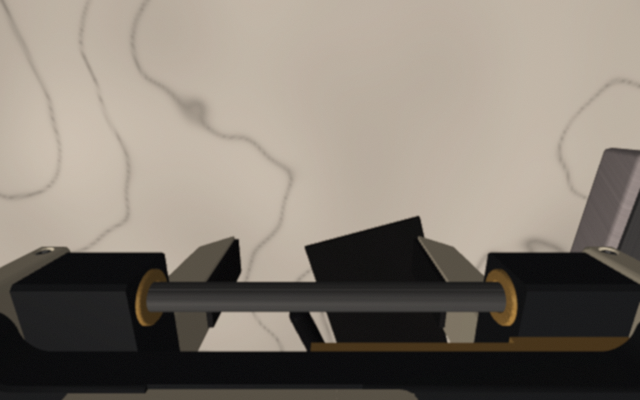

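The moves were refused because the twist key is required. The picture shows the open fingers, with pads at about (205,280) and (450,280). Image up is tool +x.

Call:
jog_arm(moves=[{"twist": [0,0,0],"xyz": [-0.5,-0.3,-1],"grip": 1},{"twist": [0,0,0],"xyz": [-1.2,-0.7,-1.7],"grip": 1},{"twist": [0,0,0],"xyz": [-2.1,-1.2,-1.7],"grip": 1},{"twist": [0,0,0],"xyz": [-3,-1.7,-1.7],"grip": 1},{"twist": [0,0,0],"xyz": [-3.8,-2.2,-1.7],"grip": 1}], force=20)

```text
clock: 0.78
position: [0.3574, 0.4084, 0.3398]
ee_rot: [0.441, 3.11, 0.0]
force: [0.7, 1.3, 0.7]
width: 0.504
```

Call:
jog_arm(moves=[{"twist": [0,0,0],"xyz": [-0.8,-0.45,0],"grip": 1},{"twist": [0,0,0],"xyz": [-1.6,-0.9,0],"grip": 1},{"twist": [0,0,0],"xyz": [-2.4,-1.4,0],"grip": 1},{"twist": [0,0,0],"xyz": [-3.2,-1.8,0],"grip": 1},{"twist": [0,0,0],"xyz": [-4,-2.3,0],"grip": 1}])

```text
clock: 1.4
position: [0.5491, 0.2099, 0.3395]
ee_rot: [-0.44, -3.11, -0.0]
force: [0.1, 0.9, 0.8]
width: 0.008
```

Call:
jog_arm(moves=[{"twist": [0,0,0],"xyz": [-0.8,-0.45,0],"grip": 1},{"twist": [0,0,0],"xyz": [-1.6,-0.9,0],"grip": 1},{"twist": [0,0,0],"xyz": [-2.4,-1.4,0],"grip": 1},{"twist": [0,0,0],"xyz": [-2.95,-1.65,0],"grip": 1},{"twist": [0,0,0],"xyz": [-2.95,-1.65,0],"grip": 1}])

```text
clock: 2.02
position: [0.6919, 0.063, 0.3384]
ee_rot: [-0.448, -3.109, 0.004]
force: [-0.1, 1.2, 0.1]
width: 0.004
```

```bash
python3 - <<'E'
from h import *
s=arm.observe();print(s["clock"],s["position"],s["ee_rot"],s["joints"],s["force"],s["width"]);cv2.imwrite("pics/w2.png",arm.get_image("wrist"))
E
```

```text
2.025 [0.69185453 0.06300242 0.33839416] [-0.44842506 -3.10859171  0.0036538 ] [-0.36728876  0.51305307  0.34561134  1.23302316 -0.16674774  1.42449075
  1.24570622] [-0.05262502  1.1818694   0.14847992] 0.004138347596944913
```

View pics/w2.png

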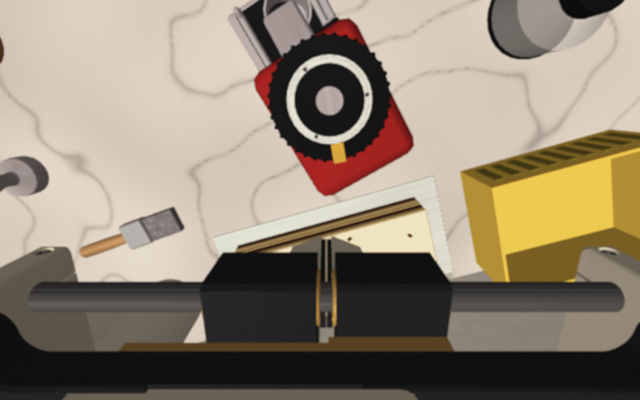

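The wrist view shows the shaft end at (330,101) and the mark at (338,152). The closed fingertips are at about (326,245), roughly 37 mm across in y.

```bash
cat >> h.py <<'E'
def mark(n,c,z,img,st=None):
    """angle (deg) and radius of yellow top-face mark about axis c, seen by camera n"""
    hsv=cv2.cvtColor(img,cv2.COLOR_BGR2HSV)
    v,u=np.nonzero(cv2.inRange(hsv,(17,110,60),(32,255,255)))
    if len(u)==0:return None
    P=np.array([onz(n,a,b,z,st)[:2] for a,b in zip(u,v)])-c
    r=np.hypot(*P.T);P=P[(r>.030)&(r<.046)]
    if len(P)<3:return None
    m=P.mean(0);return round(np.degrees(np.arctan2(m[1],m[0])),1),round(1e3*np.hypot(*m),1),len(P)
def looks(c,turns=0,names=("wrist","scene","side")):
    for n in names:
        st=arm.observe();print(n,mark(n,c,.226+.002*turns,arm.get_image(n),st))
E
python3 - <<'E'
from h import *
s=arm.observe();img=cv2.imread("pics/w2.png")
print("shaft",onz("wrist",330,101,.239,s))
# white ring (throat top, z=.232)
hsv=cv2.cvtColor(img,cv2.COLOR_BGR2HSV);m=cv2.inRange(hsv,(0,0,150),(180,60,255));k=np.zeros_like(m);cv2.circle(k,(330,100),52,255,-1);m&=k
cs,_=cv2.findContours(m,0,2);e=cv2.fitEllipse(max(cs,key=cv2.contourArea));print(e)
c=onz("wrist",*e[0],.232,s);print("ring",c)
print(mark("wrist",c[:2],.226,img,s))
looks(c[:2])
cv2.imwrite("pics/w2c.png",cv2.resize(img[200:300,250:400],None,fx=4,fy=4))
E
```

```text
shaft [0.61547836 0.090569   0.239     ]
((328.905517578125, 98.79521179199219), (84.7967758178711, 88.70553588867188), 2.2876250743865967)
ring [0.61375636 0.09031105 0.232     ]Traceback (most recent call last):
  File "<stdin>", line 8, in <module>
  File "h.py", line 19, in mark
    P=np.array([onz(n,a,b,z,st)[:2] for a,b in zip(u,v)])-c
                ~~~^^^^^^^^^^^^
  File "h.py", line 11, in onz
    o,d=ray(n,u,v,st);return o+d*(z-o[2])/d[2]
        ~~~^^^^^^^^^^
  File "h.py", line 5, in ray
    p=arm.camera_params(n)
ValueError: time passes only in moves, steps and waits
```

```bash
sed -i 's/^def ray/import functools\n@functools.cache\ndef cp(n):return arm.camera_params(n)\ndef ray/; s/p=arm.camera_params(n)/p=cp(n)/' h.py
python3 - <<'E'
from h import *
s=arm.observe();img=cv2.imread("pics/w2.png")
c=np.array([.6145,.0904])
print(mark("wrist",c,.226,img,s))
looks(c)
cv2.imwrite("pics/w2c.png",cv2.resize(img[200:300,250:400],None,fx=4,fy=4))
E
```

```text
(np.float64(-6.2), np.float64(39.4), 237)
wrist (np.float64(-9.4), np.float64(40.0), 212)
scene (np.float64(-9.1), np.float64(39.5), 12)
side (np.float64(-7.8), np.float64(41.3), 6)
```

View pics/w2c.png

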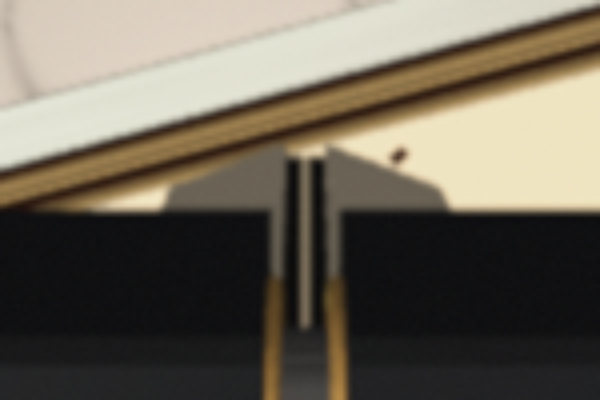

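The tip crop shows the two closed fingertips tapering to a narrow blunt nose at about (326,237), widening to about 35 mm further up. I'll push with the +x side of the closed tips and turn the tool along with the orbit, so every call uses the same numbers. First I'll refine the axis from a settled picture.

```bash
cat >> h.py <<'E'
def axis(img,s,guess):
    """axis from the white throat ring (z=.232)"""
    p=cp("wrist");M=np.eye(4);M[:3,:3]=R.from_rotvec(s["ee_rot"]).as_matrix();M[:3,3]=s["position"];Ti=np.linalg.inv(M@p["T_tool_cam"])
    q=p["mtx"]@(Ti@[*guess,.232,1])[:3];uv=q[:2]/q[2];rad=325*.036/q[2]
    hsv=cv2.cvtColor(img,cv2.COLOR_BGR2HSV);m=cv2.inRange(hsv,(0,0,130),(180,70,255));k=np.zeros_like(m);cv2.circle(k,tuple(int(x) for x in uv),int(rad),255,-1)
    cs,_=cv2.findContours(m&k,0,2);e=cv2.fitEllipse(max(cs,key=cv2.contourArea))
    return onz("wrist",*e[0],.232,s)[:2],np.round(e[1],1)
def rel(c,s):return np.round(1e3*R.from_rotvec(s["ee_rot"]).as_matrix().T@(np.array([*c,0.2])-s["position"]),1)
E
python3 - <<'E'
from h import *
s=arm.observe();img=arm.get_image("wrist")
c,e=axis(img,s,[.6145,.0904]);print(c,e,mark("wrist",c,.226,img,s),s["position"],"axis in tool mm",rel(c,s))
E
```

```text
[0.61467482 0.08816394] [84.5 88. ] (np.float64(-6.3), np.float64(39.8), 223) [0.69005773 0.0680691  0.33967793] axis in tool mm [ 77.9  -1.6 139.7]
```

Call:
jog_arm(moves=[{"twist": [0,0,1],"xyz": [0.02,-0.23,0],"grip": 1},{"twist": [0,0,2],"xyz": [0.08,-0.45,0],"grip": 1},{"twist": [0,0,3],"xyz": [0.17,-0.65,0],"grip": 1},{"twist": [0,0,4],"xyz": [0.3,-0.84,0],"grip": 1},{"twist": [0,0,5],"xyz": [0.46,-1.0,0],"grip": 1}])

```text
clock: 2.9
position: [0.6467, 0.0174, 0.3401]
ee_rot: [-1.72, -2.629, -0.001]
force: [0.9, 0.3, -0.1]
width: 0.001
```

Call:
jog_arm(moves=[{"twist": [0,0,1],"xyz": [0.02,-0.23,0],"grip": 1},{"twist": [0,0,2],"xyz": [0.08,-0.45,0],"grip": 1},{"twist": [0,0,3],"xyz": [0.17,-0.65,0],"grip": 1},{"twist": [0,0,4],"xyz": [0.3,-0.84,0],"grip": 1},{"twist": [0,0,5],"xyz": [0.46,-1.0,0],"grip": 1}])

```text
clock: 3.52
position: [0.5805, 0.0185, 0.34]
ee_rot: [-2.669, -1.655, -0.001]
force: [0.5, 0.2, 0.2]
width: 0.003
```

Call:
jog_arm(moves=[{"twist": [0,0,1],"xyz": [0.02,-0.23,0],"grip": 1},{"twist": [0,0,2],"xyz": [0.08,-0.45,0],"grip": 1},{"twist": [0,0,3],"xyz": [0.17,-0.65,0],"grip": 1},{"twist": [0,0,4],"xyz": [0.3,-0.84,0],"grip": 1},{"twist": [0,0,5],"xyz": [0.46,-1.0,0],"grip": 1}])

```text
clock: 4.15
position: [0.5389, 0.0701, 0.34]
ee_rot: [-3.118, -0.372, -0.001]
force: [0.8, 0.4, -0.9]
width: 0.003
```

Call:
jog_arm(moves=[{"twist": [0,0,1],"xyz": [0.02,-0.23,0],"grip": 1},{"twist": [0,0,2],"xyz": [0.08,-0.45,0],"grip": 1},{"twist": [0,0,3],"xyz": [0.17,-0.65,0],"grip": 1},{"twist": [0,0,4],"xyz": [0.3,-0.84,0],"grip": 1},{"twist": [0,0,5],"xyz": [0.46,-1.0,0],"grip": 1}])

```text
clock: 4.78
position: [0.5516, 0.1353, 0.3399]
ee_rot: [-2.983, 0.979, 0.001]
force: [0.9, -0.1, -0.7]
width: 0.006
```

```bash
python3 - <<'E'
from h import *
arm.get_image("wrist");arm.get_image("wrist");s=arm.observe();img=arm.get_image("wrist")
c,e=axis(img,s,[.6147,.0885]);print(c,e,mark("wrist",c,.226,img,s),s["position"],"axis in tool mm",rel(c,s),s["joints"].round(2),s["clock"])
E
```

```text
[0.61679278 0.08706639] [85.1 89.3] (np.float64(-5.1), np.float64(38.7), 335) [0.55195129 0.13629064 0.33930512] axis in tool mm [ 81.5   1.6 139.3] [-1.12  0.44  1.19  1.61 -0.42  1.37 -2.09] 4.875
```

Call:
jog_arm(moves=[{"twist": [0,0,0],"xyz": [0,0.02,0.8],"grip": 1},{"twist": [0,0,0],"xyz": [0,0.02,1.6],"grip": 1},{"twist": [0,0,0],"xyz": [0,0.02,1.95],"grip": 1},{"twist": [0,0,0],"xyz": [0.15,0.02,1.95],"grip": 1},{"twist": [0,0,0],"xyz": [0.3,0.02,1.95],"grip": 1}])

```text
clock: 5.55
position: [0.5671, 0.1213, 0.2242]
ee_rot: [-2.986, 0.972, -0.002]
force: [1.2, -0.7, 0.3]
width: 0.004
```

Call:
jog_arm(moves=[{"twist": [0,0,0],"xyz": [0.02,0,0],"grip": 1},{"twist": [0,0,0],"xyz": [0.04,0,0],"grip": 1},{"twist": [0,0,0],"xyz": [0.04,0,0],"grip": 1}])

```text
clock: 5.92
position: [0.5681, 0.1207, 0.2231]
ee_rot: [-2.986, 0.974, -0.001]
force: [-0.2, -0.5, -0.3]
width: 0.007
```

```bash
python3 - <<'E'
from h import *
s=arm.observe();img=arm.get_image("wrist");cv2.imwrite("pics/w3.png",img)
c=[.6157,.0876];print(s["position"],rel(c,s),s["force"],mark("wrist",c,.226,img,s))
E
```

```text
[0.56811803 0.12070027 0.22305968] [57.9 -1.3 23.1] [-0.19905369 -0.4536763  -0.32526106] (np.float64(-5.9), np.float64(39.4), 929)
```

View pics/w3.png

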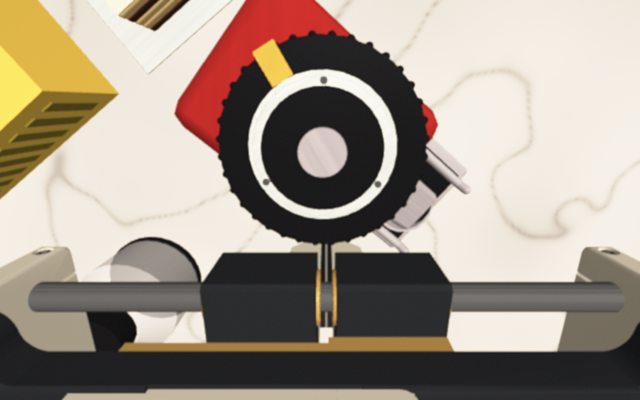

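The tips at (326,245) are just short of the rim. The collar is centred at (322,150) and the mark is at (272,62). I'll edge in until contact.

Call:
jog_arm(moves=[{"twist": [0,0,0],"xyz": [0.02,-0.02,0],"grip": 1},{"twist": [0,0,0],"xyz": [0.03,-0.02,0],"grip": 1},{"twist": [0,0,0],"xyz": [0.03,-0.02,0],"grip": 1}])

```text
clock: 6.35
position: [0.5692, 0.1215, 0.2226]
ee_rot: [-2.986, 0.973, 0.004]
force: [-6.9, 2.4, 5.5]
width: 0.006
```

Call:
jog_arm(moves=[{"twist": [0,0,0],"xyz": [0.02,0,0],"grip": 1},{"twist": [0,0,0],"xyz": [0.02,0,0],"grip": 1}])

```text
clock: 6.6
position: [0.5695, 0.1216, 0.2225]
ee_rot: [-2.986, 0.972, 0.007]
force: [-8.1, 6.1, 7.5]
width: 0.008
```

Contact, about 10 N. I'll ease off a little and start rolling.

Call:
jog_arm(moves=[{"twist": [0,0,-0.5],"xyz": [-0.01,0.08,0],"grip": 1},{"twist": [0,0,-1],"xyz": [0,0.16,0],"grip": 1},{"twist": [0,0,-1.5],"xyz": [0.02,0.24,0],"grip": 1},{"twist": [0,0,-2],"xyz": [0.045,0.315,0],"grip": 1},{"twist": [0,0,-2.5],"xyz": [0.075,0.39,0],"grip": 1}])

```text
clock: 7.22
position: [0.5594, 0.0992, 0.2224]
ee_rot: [-3.126, 0.299, 0.005]
force: [-7.6, 2.4, 4.5]
width: 0.006
```

```bash
cat > m.py <<'E'
from h import *
import sys
c=[.6157,.0876]
s=arm.observe();img=arm.get_image("wrist")
f=s["force"];r=rel(c,s);M=R.from_rotvec(s["ee_rot"]).as_matrix()
print("axis in tool",r[:2],"Ftool",(M.T@f).round(1),"tool az",np.degrees(np.arctan2(-M[1,0],-M[0,0])).round(1),"z",s["position"][2].round(4),mark("wrist",c,.226+.002*float(sys.argv[1]),img,s),"j",s["joints"][[2,6]].round(2),s["clock"])
E
python3 m.py 0
```

```text
axis in tool [57.5  0.7] Ftool [-7.9 -0.9 -4.5] tool az 169.1 z 0.2224 (np.float64(15.9), np.float64(39.3), 947) j [ 0.96 -1.58] 7.225
```

It rolls without slipping: 22° for 25° commanded, at about 8 N. Continuing.

Call:
jog_arm(moves=[{"twist": [0,0,-1],"xyz": [0.01,0.16,0],"grip": 1},{"twist": [0,0,-2],"xyz": [0.05,0.315,0],"grip": 1},{"twist": [0,0,-3],"xyz": [0.12,0.46,0],"grip": 1},{"twist": [0,0,-4],"xyz": [0.21,0.59,0],"grip": 1},{"twist": [0,0,-5],"xyz": [0.325,0.705,0],"grip": 1}])

```text
clock: 7.9
position: [0.5706, 0.0519, 0.2222]
ee_rot: [-2.96, -1.052, 0.005]
force: [-4.4, -1.8, 0.6]
width: 0.006
```

```bash
python3 m.py 0.15
```

```text
axis in tool [57.6  0.8] Ftool [-4.6 -1.4 -0.6] tool az -140.9 z 0.2222 (np.float64(63.4), np.float64(39.3), 968) j [ 0.72 -0.76] 7.9
```

Call:
jog_arm(moves=[{"twist": [0,0,-1],"xyz": [0.02,0.16,0],"grip": 1},{"twist": [0,0,-2],"xyz": [0.06,0.315,0],"grip": 1},{"twist": [0,0,-3],"xyz": [0.13,0.46,0],"grip": 1},{"twist": [0,0,-4],"xyz": [0.22,0.59,0],"grip": 1},{"twist": [0,0,-5],"xyz": [0.335,0.7,0],"grip": 1}])

```text
clock: 8.57
position: [0.6141, 0.0296, 0.2228]
ee_rot: [2.242, 2.197, -0.004]
force: [-1.7, -7.3, 1.8]
width: 0.001
```

```bash
python3 m.py 0.3
```

```text
axis in tool [58.1  0.4] Ftool [-7.4 -1.5 -1.8] tool az -91.2 z 0.2228 (np.float64(112.6), np.float64(39.2), 980) j [0.49 0.06] 8.575
```

Call:
jog_arm(moves=[{"twist": [0,0,-1],"xyz": [0.01,0.16,0],"grip": 1},{"twist": [0,0,-2],"xyz": [0.05,0.315,0],"grip": 1},{"twist": [0,0,-3],"xyz": [0.12,0.46,0],"grip": 1},{"twist": [0,0,-4],"xyz": [0.21,0.59,0],"grip": 1},{"twist": [0,0,-5],"xyz": [0.325,0.705,0],"grip": 1}])

```text
clock: 9.25
position: [0.6591, 0.0483, 0.2232]
ee_rot: [1.103, 2.936, -0.003]
force: [5.5, -6.4, -1.8]
width: 0.003
```

```bash
python3 m.py 0.45
```

```text
axis in tool [58.6  1. ] Ftool [-8.3 -1.2  1.8] tool az -41.2 z 0.2232 (np.float64(162.5), np.float64(39.2), 986) j [0.27 0.82] 9.25
```

Call:
jog_arm(moves=[{"twist": [0,0,-1],"xyz": [0.005,0.16,0],"grip": 1},{"twist": [0,0,-2],"xyz": [0.045,0.315,0],"grip": 1},{"twist": [0,0,-3],"xyz": [0.115,0.46,0],"grip": 1},{"twist": [0,0,-4],"xyz": [0.205,0.59,0],"grip": 1},{"twist": [0,0,-5],"xyz": [0.32,0.705,0],"grip": 1}])

```text
clock: 9.93
position: [0.6736, 0.0957, 0.2236]
ee_rot: [-0.244, 3.125, -0.001]
force: [9.7, 0.0, -0.8]
width: 0.004
```

```bash
python3 m.py 0.6
```

```text
axis in tool [58.7  1. ] Ftool [-9.6 -1.5  0.9] tool az 8.9 z 0.2236 (np.float64(-146.2), np.float64(39.2), 985) j [0.05 1.53] 9.925
```

Call:
jog_arm(moves=[{"twist": [0,0,-1],"xyz": [-0.005,0.16,0],"grip": 1},{"twist": [0,0,-2],"xyz": [0.035,0.315,0],"grip": 1},{"twist": [0,0,-3],"xyz": [0.105,0.46,0],"grip": 1},{"twist": [0,0,-4],"xyz": [0.195,0.59,0],"grip": 1},{"twist": [0,0,-5],"xyz": [0.31,0.71,0],"grip": 1}])

```text
clock: 10.6
position: [0.6467, 0.137, 0.2235]
ee_rot: [-1.546, 2.73, -0.0]
force: [3.2, 2.7, 2.0]
width: 0.004
```

```bash
python3 m.py 0.75
```

```text
axis in tool [58.4  1.3] Ftool [-3.9 -1.3 -1.9] tool az 59.0 z 0.2235 (np.float64(-95.7), np.float64(39.2), 977) j [-0.16  2.24] 10.6
```

Now 270° turned. I'll back off, unwind the wrist clear of the rim, and take a second stroke.

Call:
jog_arm(moves=[{"twist": [0,0,0],"xyz": [-0.35,0,0],"grip": 1},{"twist": [0,0,1],"xyz": [-0.33,-0.22,0],"grip": 1},{"twist": [0,0,2],"xyz": [-0.27,-0.44,0],"grip": 1},{"twist": [0,0,3],"xyz": [-0.18,-0.64,0],"grip": 1},{"twist": [0,0,4],"xyz": [-0.05,-0.82,0],"grip": 1}])

```text
clock: 11.28
position: [0.6891, 0.1119, 0.2222]
ee_rot: [0.497, -3.102, 0.001]
force: [0.4, 0.8, 0.1]
width: 0.004
```

Call:
jog_arm(moves=[{"twist": [0,0,1],"xyz": [0.02,-0.22,0],"grip": 1},{"twist": [0,0,2],"xyz": [0.08,-0.44,0],"grip": 1},{"twist": [0,0,3],"xyz": [0.17,-0.64,0],"grip": 1},{"twist": [0,0,4],"xyz": [0.3,-0.82,0],"grip": 1},{"twist": [0,0,5],"xyz": [0.46,-0.98,0],"grip": 1}])

```text
clock: 11.9
position: [0.6816, 0.0471, 0.2224]
ee_rot: [-0.861, -3.021, 0.001]
force: [0.2, 0.3, -0.1]
width: 0.002
```

Call:
jog_arm(moves=[{"twist": [0,0,1],"xyz": [0.02,-0.22,0],"grip": 1},{"twist": [0,0,2],"xyz": [0.08,-0.44,0],"grip": 1},{"twist": [0,0,3],"xyz": [0.17,-0.64,0],"grip": 1},{"twist": [0,0,4],"xyz": [0.3,-0.82,0],"grip": 1},{"twist": [0,0,5],"xyz": [0.46,-0.98,0],"grip": 1}])

```text
clock: 12.52
position: [0.6273, 0.0112, 0.2226]
ee_rot: [2.057, 2.374, -0.0]
force: [-1.2, 0.3, -0.5]
width: 0.009
```

```bash
python3 m.py 0.75
```

```text
axis in tool [77.3 -0.6] Ftool [ 0.5 -1.2  0.5] tool az -81.8 z 0.2226 (np.float64(-94.5), np.float64(39.1), 700) j [0.45 0.24] 12.525
```

Call:
jog_arm(moves=[{"twist": [0,0,1],"xyz": [0.02,-0.22,0],"grip": 1},{"twist": [0,0,2],"xyz": [0.08,-0.44,0],"grip": 1},{"twist": [0,0,3],"xyz": [0.17,-0.64,0],"grip": 1},{"twist": [0,0,4],"xyz": [0.3,-0.82,0],"grip": 1},{"twist": [0,0,5],"xyz": [0.46,-0.98,0],"grip": 1}])

```text
clock: 13.2
position: [0.5653, 0.03, 0.2228]
ee_rot: [2.865, 1.288, 0.001]
force: [-0.2, 0.2, 0.1]
width: 0.006
```

Call:
jog_arm(moves=[{"twist": [0,0,1],"xyz": [0.02,-0.22,0],"grip": 1},{"twist": [0,0,2],"xyz": [0.08,-0.44,0],"grip": 1},{"twist": [0,0,3],"xyz": [0.17,-0.64,0],"grip": 1},{"twist": [0,0,4],"xyz": [0.3,-0.82,0],"grip": 1},{"twist": [0,0,5],"xyz": [0.46,-0.98,0],"grip": 1}])

```text
clock: 13.82
position: [0.5394, 0.09, 0.2229]
ee_rot: [3.141, -0.042, 0.001]
force: [0.4, -0.0, 0.1]
width: 0.009
```

Call:
jog_arm(moves=[{"twist": [0,0,1],"xyz": [0.02,-0.22,0],"grip": 1},{"twist": [0,0,2],"xyz": [0.08,-0.44,0],"grip": 1},{"twist": [0,0,2.5],"xyz": [0.12,-0.54,0],"grip": 1},{"twist": [0,0,2.5],"xyz": [0.12,-0.54,0],"grip": 1}])

```text
clock: 14.32
position: [0.5473, 0.1224, 0.2226]
ee_rot: [3.06, -0.709, 0.001]
force: [0.8, -0.2, -0.1]
width: 0.004
```

```bash
python3 m.py 0.75
```

```text
axis in tool [76.7  1.2] Ftool [ 0.8 -0.2  0.1] tool az 153.9 z 0.2226 (np.float64(-94.3), np.float64(39.2), 964) j [ 1.02 -1.86] 14.325
```

Call:
jog_arm(moves=[{"twist": [0,0,0],"xyz": [0.2,0.02,0],"grip": 1},{"twist": [0,0,0],"xyz": [0.33,0.02,0],"grip": 1},{"twist": [0,0,0],"xyz": [0.34,0.02,0],"grip": 1}])

```text
clock: 14.75
position: [0.5634, 0.1117, 0.2224]
ee_rot: [-3.059, 0.711, 0.007]
force: [-8.6, 3.5, 6.2]
width: 0.003
```

Call:
jog_arm(moves=[{"twist": [0,0,-1],"xyz": [0.02,0.16,0],"grip": 1},{"twist": [0,0,-2],"xyz": [0.06,0.315,0],"grip": 1},{"twist": [0,0,-3],"xyz": [0.125,0.46,0],"grip": 1},{"twist": [0,0,-4],"xyz": [0.215,0.59,0],"grip": 1},{"twist": [0,0,-5],"xyz": [0.33,0.705,0],"grip": 1}])

```text
clock: 15.38
position: [0.5628, 0.0637, 0.2225]
ee_rot: [-3.071, -0.657, 0.004]
force: [-3.7, 0.1, 0.1]
width: 0.004
```

```bash
python3 m.py 0.9
```

```text
axis in tool [58.  -0.1] Ftool [-3.4 -1.6 -0.1] tool az -155.9 z 0.2225 (np.float64(-46.6), np.float64(39.3), 854) j [ 0.77 -1.02] 15.375
```

Call:
jog_arm(moves=[{"twist": [0,0,-1],"xyz": [0.03,0.16,0],"grip": 1},{"twist": [0,0,-2],"xyz": [0.07,0.315,0],"grip": 1},{"twist": [0,0,-3],"xyz": [0.14,0.46,0],"grip": 1},{"twist": [0,0,-4],"xyz": [0.23,0.59,0],"grip": 1},{"twist": [0,0,-5],"xyz": [0.34,0.7,0],"grip": 1}])

```text
clock: 16.05
position: [0.5994, 0.0315, 0.2229]
ee_rot: [2.511, 1.886, -0.003]
force: [-2.9, -4.9, 1.8]
width: 0.003
```

```bash
python3 m.py 1.0
```

```text
axis in tool [58.5  0.1] Ftool [-5.5 -1.4 -1.8] tool az -106.2 z 0.2229 (np.float64(1.0), np.float64(39.3), 840) j [ 0.54 -0.19] 16.05
```

Call:
jog_arm(moves=[{"twist": [0,0,-1],"xyz": [0.01,0.16,0],"grip": 1},{"twist": [0,0,-2],"xyz": [0.05,0.315,0],"grip": 1},{"twist": [0,0,-3],"xyz": [0.12,0.46,0],"grip": 1},{"twist": [0,0,-4],"xyz": [0.21,0.59,0],"grip": 1},{"twist": [0,0,-5],"xyz": [0.32,0.705,0],"grip": 1}])

```text
clock: 16.73
position: [0.6472, 0.0376, 0.2233]
ee_rot: [1.478, 2.768, -0.002]
force: [3.1, -7.0, 1.2]
width: 0.003
```

```bash
python3 m.py 1.2
```

```text
axis in tool [59.1  1.6] Ftool [-7.6 -1.4 -1.2] tool az -56.2 z 0.2233 (np.float64(49.2), np.float64(39.3), 840) j [0.32 0.59] 16.725
```

Call:
jog_arm(moves=[{"twist": [0,0,-1],"xyz": [0.005,0.16,0],"grip": 1},{"twist": [0,0,-2],"xyz": [0.045,0.315,0],"grip": 1},{"twist": [0,0,-3],"xyz": [0.115,0.46,0],"grip": 1},{"twist": [0,0,-4],"xyz": [0.205,0.59,0],"grip": 1},{"twist": [0,0,-5],"xyz": [0.32,0.705,0],"grip": 1}])

```text
clock: 17.4
position: [0.674, 0.0784, 0.2239]
ee_rot: [0.169, 3.129, -0.002]
force: [11.1, -3.3, -2.0]
width: 0.007
```

```bash
python3 m.py 1.3
```

```text
axis in tool [59.1  2.9] Ftool [-11.4  -2.    2.1] tool az -6.2 z 0.2239 (np.float64(98.4), np.float64(39.2), 847) j [0.1  1.31] 17.4
```

Call:
jog_arm(moves=[{"twist": [0,0,-1],"xyz": [0,0.16,0],"grip": 1},{"twist": [0,0,-2],"xyz": [0.04,0.315,0],"grip": 1},{"twist": [0,0,-3],"xyz": [0.11,0.46,0],"grip": 1},{"twist": [0,0,-4],"xyz": [0.2,0.59,0],"grip": 1},{"twist": [0,0,-5],"xyz": [0.315,0.71,0],"grip": 1}])

```text
clock: 18.08
position: [0.659, 0.1272, 0.2241]
ee_rot: [-1.173, 2.905, 0.002]
force: [7.3, 5.9, -0.0]
width: 0.004
```

```bash
python3 m.py 1.45
```

```text
axis in tool [58.9  1.6] Ftool [-9.4 -0.8  0.1] tool az 44.0 z 0.2241 (np.float64(151.1), np.float64(39.1), 869) j [-0.12  2.02] 18.075
```

Now 517° turned, 203° left. Backing off and unwinding about 215°.

Call:
jog_arm(moves=[{"twist": [0,0,0],"xyz": [-0.35,0.02,0],"grip": 1},{"twist": [0,0,1],"xyz": [-0.33,-0.2,0],"grip": 1},{"twist": [0,0,2],"xyz": [-0.27,-0.42,0],"grip": 1},{"twist": [0,0,3],"xyz": [-0.18,-0.62,0],"grip": 1},{"twist": [0,0,4],"xyz": [-0.05,-0.8,0],"grip": 1}])

```text
clock: 18.75
position: [0.6918, 0.0918, 0.2225]
ee_rot: [-0.09, 3.14, 0.0]
force: [0.8, -0.7, -0.6]
width: 0.002
```

Call:
jog_arm(moves=[{"twist": [0,0,1],"xyz": [0.02,-0.22,0],"grip": 1},{"twist": [0,0,2],"xyz": [0.08,-0.44,0],"grip": 1},{"twist": [0,0,3],"xyz": [0.17,-0.64,0],"grip": 1},{"twist": [0,0,4],"xyz": [0.3,-0.82,0],"grip": 1},{"twist": [0,0,5],"xyz": [0.46,-0.98,0],"grip": 1}])

```text
clock: 19.38
position: [0.6678, 0.0311, 0.2227]
ee_rot: [1.246, 2.884, 0.0]
force: [0.2, 0.9, 0.2]
width: 0.007
```

Call:
jog_arm(moves=[{"twist": [0,0,1],"xyz": [0.02,-0.22,0],"grip": 1},{"twist": [0,0,2],"xyz": [0.08,-0.44,0],"grip": 1},{"twist": [0,0,3],"xyz": [0.17,-0.64,0],"grip": 1},{"twist": [0,0,4],"xyz": [0.3,-0.82,0],"grip": 1},{"twist": [0,0,5],"xyz": [0.46,-0.98,0],"grip": 1}])

```text
clock: 20.0
position: [0.606, 0.0106, 0.2228]
ee_rot: [2.348, 2.087, 0.001]
force: [0.2, -0.4, -0.3]
width: 0.001
```

Call:
jog_arm(moves=[{"twist": [0,0,1],"xyz": [0.02,-0.22,0],"grip": 1},{"twist": [0,0,2],"xyz": [0.08,-0.44,0],"grip": 1},{"twist": [0,0,3],"xyz": [0.17,-0.64,0],"grip": 1},{"twist": [0,0,4],"xyz": [0.3,-0.82,0],"grip": 1},{"twist": [0,0,5],"xyz": [0.46,-0.98,0],"grip": 1}])

```text
clock: 20.62
position: [0.5507, 0.0449, 0.223]
ee_rot: [-3.01, -0.899, -0.001]
force: [1.0, 0.7, -0.5]
width: 0.008
```

Call:
jog_arm(moves=[{"twist": [0,0,1],"xyz": [0.02,-0.22,0],"grip": 1},{"twist": [0,0,2],"xyz": [0.08,-0.44,0],"grip": 1},{"twist": [0,0,2.5],"xyz": [0.12,-0.54,0],"grip": 1},{"twist": [0,0,2.5],"xyz": [0.12,-0.54,0],"grip": 1}])

```text
clock: 21.12
position: [0.5388, 0.0764, 0.2228]
ee_rot: [3.132, 0.241, 0.001]
force: [-0.4, 0.5, -0.8]
width: 0.004
```

```bash
python3 m.py 1.45
```

```text
axis in tool [77.7  0.7] Ftool [-0.4 -0.6  0.8] tool az -171.2 z 0.2228 (np.float64(153.1), np.float64(39.0), 753) j [ 0.84 -1.3 ] 21.125
```

Call:
jog_arm(moves=[{"twist": [0,0,0],"xyz": [0.2,0.01,0],"grip": 1},{"twist": [0,0,0],"xyz": [0.33,0.01,0],"grip": 1},{"twist": [0,0,0],"xyz": [0.36,0.01,0],"grip": 1}])

```text
clock: 21.55
position: [0.5594, 0.0782, 0.2224]
ee_rot: [3.132, 0.242, -0.005]
force: [-9.0, -0.0, 6.8]
width: 0.008
```

Call:
jog_arm(moves=[{"twist": [0,0,-1],"xyz": [0.02,0.16,0],"grip": 1},{"twist": [0,0,-2],"xyz": [0.06,0.315,0],"grip": 1},{"twist": [0,0,-3],"xyz": [0.13,0.46,0],"grip": 1},{"twist": [0,0,-4],"xyz": [0.22,0.59,0],"grip": 1},{"twist": [0,0,-5],"xyz": [0.33,0.705,0],"grip": 1}])

```text
clock: 22.18
position: [0.5855, 0.038, 0.2224]
ee_rot: [2.733, 1.549, -0.004]
force: [-1.9, -4.1, 1.3]
width: 0.003
```

```bash
python3 m.py 1.6
```

```text
axis in tool [58.1  0.5] Ftool [-4.5  0.4 -1.3] tool az -120.9 z 0.2224 (np.float64(-158.5), np.float64(39.0), 681) j [ 0.59 -0.44] 22.175
```

Call:
jog_arm(moves=[{"twist": [0,0,-1],"xyz": [0.015,0.16,0],"grip": 1},{"twist": [0,0,-2],"xyz": [0.055,0.315,0],"grip": 1},{"twist": [0,0,-3],"xyz": [0.125,0.46,0],"grip": 1},{"twist": [0,0,-4],"xyz": [0.215,0.59,0],"grip": 1},{"twist": [0,0,-5],"xyz": [0.33,0.705,0],"grip": 1}])

```text
clock: 22.85
position: [0.6335, 0.0317, 0.2229]
ee_rot: [1.827, 2.552, -0.003]
force: [1.9, -7.2, 0.5]
width: 0.003
```

```bash
python3 m.py 1.7
```

```text
axis in tool [58.8  1.2] Ftool [-7.4 -0.5 -0.5] tool az -71.2 z 0.2229 (np.float64(-109.9), np.float64(39.1), 673) j [0.37 0.36] 22.85
```

Call:
jog_arm(moves=[{"twist": [0,0,-1],"xyz": [0.005,0.16,0],"grip": 1},{"twist": [0,0,-2],"xyz": [0.045,0.315,0],"grip": 1},{"twist": [0,0,-3],"xyz": [0.115,0.46,0],"grip": 1},{"twist": [0,0,-4],"xyz": [0.205,0.59,0],"grip": 1},{"twist": [0,0,-5],"xyz": [0.32,0.705,0],"grip": 1}])

```text
clock: 23.52
position: [0.6698, 0.0643, 0.2234]
ee_rot: [0.576, 3.081, -0.002]
force: [11.1, -4.7, -2.4]
width: 0.001
```

```bash
python3 m.py 1.85
```

```text
axis in tool [59.   2.2] Ftool [-12.1  -0.4   2.4] tool az -21.2 z 0.2234 (np.float64(-60.4), np.float64(39.1), 663) j [0.15 1.09] 23.525
```

Call:
jog_arm(moves=[{"twist": [0,0,-1],"xyz": [0,0.16,0],"grip": 1},{"twist": [0,0,-2],"xyz": [0.04,0.315,0],"grip": 1},{"twist": [0,0,-3],"xyz": [0.11,0.46,0],"grip": 1},{"twist": [0,0,-4],"xyz": [0.2,0.59,0],"grip": 1},{"twist": [0,0,-4.5],"xyz": [0.25,0.65,0],"grip": 1}])

```text
clock: 24.2
position: [0.6694, 0.1108, 0.2236]
ee_rot: [-0.651, 3.066, 0.003]
force: [9.1, 3.6, -1.1]
width: 0.007
```

```bash
python3 m.py 2.0
```

```text
axis in tool [58.7  0.6] Ftool [-9.7 -0.4  1.2] tool az 24.0 z 0.2236 (np.float64(-12.7), np.float64(39.1), 656) j [-0.04  1.73] 24.2
```

About 7° short. I'll roll 6° more, back off and check from the hover pose I measured from at the start.

Call:
jog_arm(moves=[{"twist": [0,0,-0.3],"xyz": [-0.005,0.05,0],"grip": 1},{"twist": [0,0,-0.6],"xyz": [-0.005,0.095,0],"grip": 1},{"twist": [0,0,-0.6],"xyz": [-0.005,0.095,0],"grip": 1},{"twist": [0,0,-0.6],"xyz": [-0.2,0.095,0],"grip": 1},{"twist": [0,0,-0.6],"xyz": [-0.35,0.095,0],"grip": 1}])

```text
clock: 24.88
position: [0.6838, 0.1225, 0.2223]
ee_rot: [0.806, -3.035, -0.0]
force: [-0.3, 0.4, 0.0]
width: 0.004
```

Call:
jog_arm(moves=[{"twist": [0,0,1],"xyz": [0.02,-0.22,-0.8],"grip": 1},{"twist": [0,0,2],"xyz": [0.08,-0.44,-1.6],"grip": 1},{"twist": [0,0,3],"xyz": [0.17,-0.64,-1.95],"grip": 1},{"twist": [0,0,4],"xyz": [0.3,-0.82,-1.95],"grip": 1},{"twist": [0,0,4.6],"xyz": [0.39,-0.92,-1.95],"grip": 1}])

```text
clock: 25.5
position: [0.6907, 0.062, 0.3397]
ee_rot: [-0.451, -3.109, 0.001]
force: [-0.7, -0.6, 0.3]
width: 0.004
```

```bash
python3 - <<'E'
from h import *
for i in range(4):arm.get_image("wrist")
c0=[.6157,.0876]
for i in range(2):
    s=arm.observe();img=arm.get_image("wrist");c,e=axis(img,s,c0);print(c,e,mark("wrist",c,.230,img,s),mark("wrist",c0,.230,img,s),s["position"],s["ee_rot"])
cv2.imwrite("pics/w4.png",img)
for n in("scene","side"):
    im=arm.get_image(n);cv2.imwrite(f"pics/{n}2.png",im)
    print(n,mark(n,c0,.226,cv2.imread(f"pics/{n}.png")),mark(n,c0,.230,im))
print(arm.observe()["force"])
E
```

```text
[0.6146833  0.08803775] [86. 90.] (np.float64(-6.9), np.float64(39.8), 228) (np.float64(-6.4), np.float64(39.2), 246) [0.69049027 0.06323443 0.33938174] [-4.37853908e-01 -3.11030637e+00  2.26034673e-04]
[0.61466231 0.0881011 ] [86.1 89.9] (np.float64(-6.8), np.float64(39.8), 229) (np.float64(-6.3), np.float64(39.2), 246) [0.69044755 0.0635831  0.339385  ] [-4.37258371e-01 -3.11036516e+00 -2.13574152e-04]
scene (np.float64(-5.1), np.float64(38.9), 14) (np.float64(-5.6), np.float64(39.2), 15)
side (np.float64(-4.1), np.float64(39.8), 6) (np.float64(-3.3), np.float64(39.8), 6)
[ 0.21046318 -0.36183285  0.31551713]
```

View pics/w4.png

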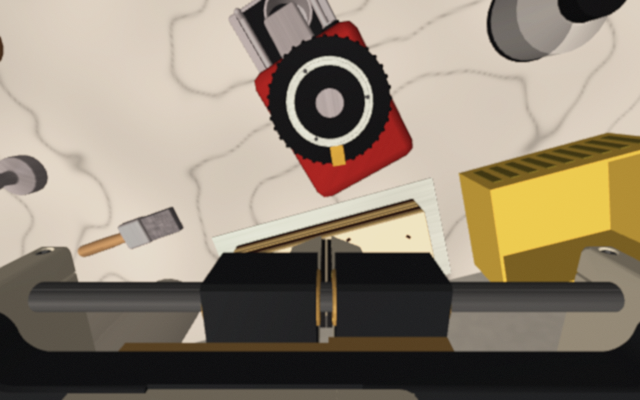

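The mark is at (338,155) with the ring at (329,101), which is the start picture again (mark −6.8° now, −6.3° then). Nothing else has moved. I'll withdraw and hand in.

Call:
jog_arm(moves=[{"twist": [0,0,0],"xyz": [-0.3,0,-0.6],"grip": 1},{"twist": [0,0,0],"xyz": [-0.6,0,-1.2],"grip": 1},{"twist": [0,0,0],"xyz": [-0.6,0,-1.2],"grip": 1},{"twist": [0,0,0],"xyz": [-0.6,0,-1.2],"grip": 1}])

```text
clock: 26.4
position: [0.7248, 0.0532, 0.4109]
ee_rot: [-0.44, -3.11, -0.0]
force: [-0.9, 0.6, -0.5]
width: 0.005
```

```bash
python3 - <<'E'
from h import *
looks([.6157,.0876],2)
print(arm.observe()["clock"],arm.sign_off())
E
```

```text
wrist (np.float64(-6.1), np.float64(39.3), 179)
scene (np.float64(-5.6), np.float64(39.2), 15)
side (np.float64(-3.3), np.float64(39.8), 6)
the job is handed in; nothing more can be done
26.55 None
```

The collar is unscrewed two full turns anticlockwise, its yellow mark is back where it started, and the job is handed in at 26.6 s.

- **How it was turned:** I rolled it round with the shut fingertips against the outside of the rim. It took three strokes, taking it to about 270°, then 517°, then 720°. I backed clear of the rim between strokes and read the mark after every push.
- **Force:** the readings after each move showed at most about 12 N on the rim, usually 4–10 N. I did not log the force within moves.
- **Mark position, last check against the start:**
  - The wrist camera at the same hover pose read −6.8° against −6.3°.
  - The scene camera read −5.6° against −5.1°.
  - The side camera read −3.3° against −4.1°. It disagrees in sign, but its mark is only 6 pixels.
  - Overall this agrees to about 1°, which is within measuring noise.
- **Everything else:** the other things in the last wrist picture looked unmoved. I did not check those outside it. The hand is well clear, about 17 cm above the collar, and touching nothing.

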